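# Show the helper which egg goes in which pail

### The job

Press the counter bell's plunger right down and let it come up, to get the helper's attention. Then point straight down at the last whole egg left in the egg carton, from a few centimetres above it, for about two seconds; then point in the same way at the mouth of the pail that has a spoon standing in it, from a few centimetres above the rim, and finish still pointing there. Touch neither the eggs nor the pails, lift nothing, and leave everything but the bell's plunger where it stands.

Things in the scene. Friction and masses are not known exactly. Their poses are not given: they have to be found in the camera images.
- bell_plunger (a joint): Plunger of the counter bell, in m pushed down: 0 up, 0.006 fully down. It springs back; about 4 N takes it fully down.
- bell_top (a point): Centre of the top face of the bell's plunger, a dark steel disc 18 mm across that stands 14 mm above the bell's dome (59 mm above the table when up; it goes straight down 6 mm). The bell is a shiny metal dome 80 mm across and 45 mm tall on a black foot 88 mm across, fixed to the table, to the right as the robot sees it (two much bigger metal domes farther right are food covers).
- carton: Brown cardboard egg carton, fixed, 2 compartments along its x by 3 along its y, pitch 50 mm; 103 x 153 mm, walls 30 mm tall, 3 mm floor, two cones up to 49 mm high between the compartments. Its open lid (103 x 153 mm, 26 mm tall) lies flat on its +x side, centred 107 mm from the origin. Origin: centre of the underside of the compartment part.
- egg: The last whole egg in the carton, pale beige like the shells, 44 mm across and 57 mm tall, blunt end down, standing loose in one of the carton's compartments among empty half shells (60 g). Origin: centre of its underside, 3 mm above the table; z is up.
- egg_top (a point): Top of that egg, 60 mm above the table, the highest thing in the carton.
- shell_a: Empty half egg shell, open side up, 44 mm across and 32 mm tall, standing loose in a carton compartment (12 g); a bystander. Origin: centre of its underside.
- shell_b: Empty half egg shell, open side up, 44 mm across and 32 mm tall, standing loose in a carton compartment (12 g); a bystander. Origin: centre of its underside.
- shell_c: Empty half egg shell, open side up, 44 mm across and 32 mm tall, standing loose in a carton compartment (12 g); a bystander. Origin: centre of its underside.
- pail_spoon: Open white plastic pail with a steel spoon standing in it, fixed to it; pail 112 mm across the rim, 92 mm at the foot, 120 mm tall, 3 mm walls, about 0.3 kg, loose. The spoon's handle leans on the rim at the pail's +x side and ends in a 22 mm wide flat part 62 mm from the pail's axis, about 47 mm above the rim. Origin: centre of the underside.
- pail_mouth (a point): Centre of that pail's mouth, at rim height, 120 mm above the table.
- pail_empty: A pail of the same shape, open and empty; loose, a bystander. Origin: centre of the underside.
- pail_lidded: A pail of the same shape with a flat white lid on, 125 mm tall; loose, a bystander. Origin: centre of the underside.
- eggcup: White egg cup with a boiled egg in it, 50 mm across, 79 mm tall, not in the carton; loose, a bystander. Origin: centre of the underside.
- mug: White mug, 80 mm across, 90 mm tall; loose, a bystander. Origin: centre of the underside.
- jar: Closed jar, 68 mm across, 100 mm tall; loose, a bystander. Origin: centre of the underside.

How it is judged:
By the outcome, as a careful person would: the job done as asked, in the order asked, and still so for the second after the job is handed in, with the robot touching nothing.
It also fails if it takes over 54 s, if anything falls off the work surface, if the arm or the gripper's body presses on something with over 40 N, if the wrist force passes 120 N, or if a joint passes its speed limit or range.

### The arm

A 6-joint arm with a two-finger parallel gripper is mounted at the origin on the work surface. World frame = base frame: x ahead of the robot, y to its left, z up, the work surface at z = 0. Lengths are in m, angles in rad, forces in N, time in s.
With the tool pointing down it reaches from about 0.225 to 0.725 m from the base axis. Payload 3.1 kg.
Tool frame: the origin (TCP) lies between the finger pads; the fingertips stand 14 mm ahead of it and the grasp point (between the pads) lies 5 mm behind it; z points along the fingers, y is the direction in which the jaws open and shut (so a half turn about z gives the same grasp; the last joint's range is limited). The gripper opens to 85 mm and grips with 20 to 120 N. Pads are 22 mm wide; open, the fingers measure 114 mm over their backs; the gripper's body (76 mm by 85 mm) begins 54 mm behind the grasp point. The pads swing forward as they close: fully open they stand 13 mm farther back than shut.
Start: joints at [1.17, 0.048, 0.099, 1.622, 0, 1.443], TCP at [0.141, 0.506, 0.245] pointing down, gripper open.
Joint ranges: [-2.91, 2.91], [-0.99, 1.94], [-1.21, 1.42], [-2.12, 2.29], [-1.49, 1.47], [-3.14, 3.14]. Speed limits (rad/s): [2.79, 2.79, 3.14, 3.14, 3.14, 3.14].

### API

Orientations are given as a 3x3 rotation matrix whose columns are the frame's x, y, z axes.
In Python, from rig import readout, cams, robot, look_for, trace gives the robot as it stands.
- The arm moves only by the tool drive_tool, never from a script. Its argument "series" is a list that holds one entry, the list of rows, each a list of 7 numbers: the opening, from 0 (shut) to 1 (fully open), then the shift along the tool's x, y, z in mm, then the turn, a rotation vector about the tool's x, y, z in rad. A call has 1 to 12 rows; each row shifts and turns the pose as measured when the row begins, along the tool's axes as they then stand; what a row does not reach is not made up. A row lasts 1/12 s, in which the tool goes at most 41.7 mm and 7.16 degrees, less where a joint would pass 70% of its speed; a pose out of reach is approached as far as the arm can. A call with a gripper value outside its range is refused whole. The fingers move at their own pace and stop on an object; the grip force is fixed at half the most. Time passes only in rows, so rows that do not move let the fingers close. It gives the time, the measured TCP pose, the force and the opening at its end, in the units of the state.
- readout.get_obs(): the state, without advancing time (a new reading comes with each control period).
- cams.camera(name): name is "side" or "top"; returns a dict with "img" (420x560x3 uint8, blue, green, red), "z_map" (420x560 float32, m along the optical axis (not along the pixel's ray), 0 where there is no reading), "vfov" (degrees; the focal length in pixels is half the picture's height over the tangent of half this angle, whatever the lens; pixels are square), "cx", "cy" (the principal point, pixels), "world_from_camera" (4x4, takes a point from camera to world coordinates). Camera axes: x right, y down, z forward; pixel columns grow to the right and rows downward; lengths in m; the calibration is good to about 2 mm. A picture is of the moment at which its call begins.
- robot.sign_off(): hands the job in, once; it reports no verdict.
Trained networks look in a picture, given as the dict that the camera call returned (one of the last four; its "shot" number tells which), for a name from the list of things; names that differ only in an ending like _2 or _b are one class to them, and where a whole thing is asked for, a point or a joint stands for the part that bears it (a point fixed in the world has none). Each returns a list of dicts, best first, with "p" (0 to 1); they miss things now and then, are a little off and sometimes report something else, mostly with a low value. They report only what shows in the picture. A call takes as long as a camera call.
- look_for(picture, target): "bbox" ([left, top, width, height] in pixels, round what is visible of it).
- trace(picture, target): "region" (420x560 bool, what is visible of it) and "bbox" ([left, top, width, height] in pixels, round what is visible of it).
The state is a dict: "time": time; "joint_positions": joint angles; "joint_vel": joint speeds; "joint_torque": joint torques, N m; "tcp_pos": TCP position; "eef_rot": TCP orientation; "contact_force": force on the tool from outside, world axes, zero at the start; "ft_torque": the same for the moment, N m; "gripper_width": finger opening in m.
Only numpy, scipy, OpenCV 4.12 (cv2) and the standard library are available. Lean on these libraries where they do the work, as an engineer would, in place of code of your own. Each camera call takes 0.05 s, during which the arm holds its last target. There are 200 camera calls.

## Working session

There is one attempt and no reset: what is moved stays moved. The work goes in short steps, Python scripts to look and compute and a tool call to move; the robot and the scene stay as the last step left them, time stands still between calls to the robot, and variables do not carry over. Pictures are saved under pics/ and viewed, about 8 in all and at most 12, crops included, and the job is handed in when it is done.

Besides the shell and the picture viewer there is one more tool, called by a JSON object that holds its "method" and its "body". drive_tool: Moves the arm, as the interface text tells. Its arguments: {"type":"object","properties":{"series":{"type":"array","items":{"type":"array","items":{"type":"array","items":{"type":"number"}}}}},"required":["series"]}

```bash
mkdir -p pics
cat > h.py <<'E'
import numpy as np, cv2
from rig import readout, cams, robot, look_for, trace
def cloud(c):
    z=c["z_map"]; H,W=z.shape; f=H/2/np.tan(np.radians(c["vfov"])/2)
    u,v=np.meshgrid(np.arange(W),np.arange(H))
    P=np.stack([(u-c["cx"])/f*z,(v-c["cy"])/f*z,z],-1)
    T=c["world_from_camera"]; Q=P@T[:3,:3].T+T[:3,3]; Q[z==0]=np.nan; return Q
E
python3 - <<'E'
from h import *
print(readout.get_obs())
for n in ("top","side"):
    c=cams.camera(n); cv2.imwrite(f"pics/{n}1.png",c["img"]); Q=cloud(c); np.save(f"{n}.npy",Q)
    print(n,c["vfov"],c["world_from_camera"].round(3).tolist())
    for t in ("bell_plunger","carton","egg","pail_spoon","pail_empty","pail_lidded","shell_a","eggcup","mug","jar"):
        for d in trace(c,t)[:3]:
            q=Q[d["region"]]; q=q[~np.isnan(q[:,0])]
            if len(q): print(t,round(d["p"],2),d["bbox"],np.median(q,0).round(3),q.min(0).round(3),q.max(0).round(3))
E
```

```text
{'time': 0.0, 'joint_positions': array([ 1.17019453e+00,  4.87514290e-02,  9.76212068e-02,  1.62200481e+00,
       -3.52658612e-05,  1.44297580e+00]), 'joint_vel': array([ 3.58610547e-04,  7.42888833e-04, -3.13778923e-03,  1.32203367e-03,
       -6.94208892e-04, -6.49967862e-05]), 'joint_torque': array([ 8.07415363e-04, -3.38774550e+01,  3.20019615e+01,  2.00646714e-02,
       -8.47917363e-06, -1.86003341e-06]), 'tcp_pos': array([0.14124881, 0.5050484 , 0.24412849]), 'eef_rot': array([[-9.63025215e-01,  2.69409838e-01, -8.79556086e-04],
       [ 2.69411145e-01,  9.63022813e-01, -2.16729196e-03],
       [ 2.63142798e-04, -2.32411902e-03, -9.99997265e-01]]), 'contact_force': array([ 0.0170822 , -0.18583591,  0.15042782]), 'ft_torque': array([ 0.015261  ,  0.01127677, -0.01318511]), 'gripper_width': 0.08534150065452584}
top 53.045313055906426 [[-0.02, -0.981, 0.195, 0.3], [-1.0, 0.02, -0.0, 0.019], [-0.004, -0.195, -0.981, 1.208], [0.0, 0.0, 0.0, 1.0]]
carton 0.8 [267.4, 172.4, 70.6, 83.5] [ 0.553 -0.05   0.004] [ 0.413 -0.153 -0.006] [0.663 0.05  0.052]
egg 0.54 [274.8, 230.3, 14.3, 9.
[... 2677 characters left out ...]
] [ 0.498 -0.084  0.026] [ 0.473 -0.118  0.006] [ 0.515 -0.075  0.037]
shell_a 0.5 [268.4, 251.8, 17.9, 16.5] [ 0.511 -0.037  0.027] [ 0.487 -0.07   0.007] [ 0.529 -0.026  0.036]
eggcup 0.74 [213.4, 198.6, 22.2, 36.5] [0.436 0.138 0.045] [ 0.414  0.127 -0.003] [0.475 0.259 0.079]
mug 0.58 [389.6, 275.5, 62.4, 63.0] [ 0.701 -0.286  0.056] [ 0.66  -0.342 -0.003] [ 0.813 -0.216  0.092]
mug 0.43 [314.0, 386.0, 11.8, 13.3] [ 0.462 -0.366  0.059] [ 0.454 -0.375  0.043] [ 0.473 -0.349  0.061]
jar 0.62 [220.5, 295.1, 40.2, 67.6] [ 0.38  -0.23   0.075] [ 0.35  -0.244  0.   ] [ 0.417 -0.11   0.103]
jar 0.41 [387.4, 273.1, 65.7, 63.4] [ 0.7   -0.285  0.055] [ 0.66  -0.341 -0.003] [ 0.802 -0.16   0.092]
```

View pics/top1.png

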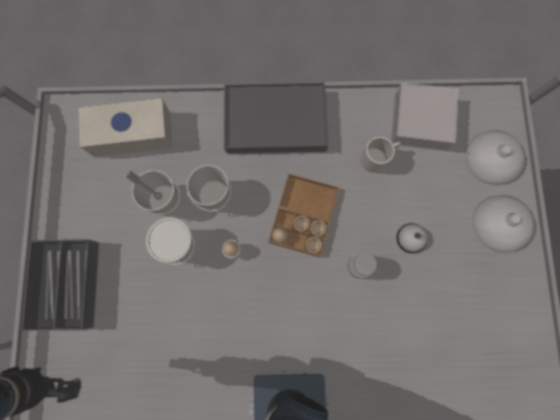

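View pics/side1.png

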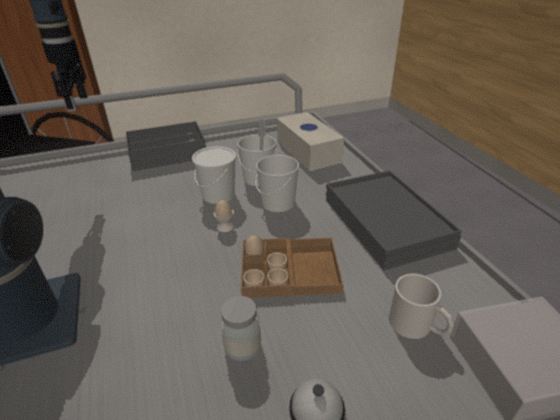

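Run:
```python
import numpy as np
for n in("top","side"):
    Q=np.load(n+".npy"); x,y,z=np.moveaxis(Q,-1,0)
    def m(nm,k,):
        q=Q[k]; print(n,nm,len(q), q.mean(0).round(4) if len(q) else'', q.min(0).round(3) if len(q) else'',q.max(0).round(3) if len(q) else'')
    m("bell",(abs(x-.465)<.05)&(abs(y+.36)<.05)&(z>.05))
    m("belldome",(abs(x-.465)<.06)&(abs(y+.36)<.06)&(z>.02))
    m("egg",(abs(x-.472)<.035)&(abs(y-.01)<.035)&(z>.055))
    m("egg45",(abs(x-.472)<.035)&(abs(y-.01)<.035)&(z>.045))
    m("pailS rim",(abs(x-.6)<.09)&(abs(y-.37)<.08)&(z>.115)&(z<.125))
    m("spoon",(abs(x-.6)<.12)&(abs(y-.37)<.12)&(z>.13))
    m("cover",(y<-.4)&(z>.03))
```

```text
top bell 32 [ 0.4614 -0.3609  0.0581] [ 0.454 -0.368  0.053] [ 0.469 -0.354  0.062]
top belldome 577 [ 0.4595 -0.3565  0.0372] [ 0.424 -0.399  0.02 ] [ 0.5   -0.322  0.062]
top egg 49 [0.4745 0.0192 0.0581] [0.462 0.009 0.055] [0.485 0.029 0.063]
top egg45 129 [0.4747 0.0171 0.053 ] [ 0.458 -0.016  0.045] [0.494 0.035 0.063]
top pailS rim 186 [0.5898 0.3567 0.1195] [0.512 0.298 0.115] [0.646 0.41  0.125]
top spoon 92 [0.6212 0.4038 0.1498] [0.61  0.395 0.13 ] [0.633 0.415 0.167]
top cover 6108 [ 0.6755 -0.5667  0.055 ] [ 0.427 -0.803  0.03 ] [ 0.914 -0.4    0.108]
side bell 119 [ 0.4616 -0.3663  0.0586] [ 0.454 -0.375  0.055] [ 0.471 -0.357  0.061]
side belldome 1718 [ 0.4585 -0.371   0.0391] [ 0.423 -0.4    0.02 ] [ 0.501 -0.33   0.061]
side egg 47 [0.4748 0.0117 0.0573] [0.464 0.002 0.055] [0.486 0.023 0.061]
side egg45 149 [0.475  0.0065 0.052 ] [ 0.458 -0.021  0.045] [0.494 0.027 0.061]
side pailS rim 165 [0.589  0.3509 0.1185] [0.51  0.291 0.115] [0.645 0.408 0.125]
side spoon 83 [0.6237 0.3987 0.1472] [0.614 0.39  0.13 ] [0.634 0.408 0.163]
side cover 5537 [ 0.7744 -0.4504  0.0645] [ 0.723 -0.504  0.03 ] [ 0.9   -0.4    0.073]
```

The top view shows the bell at about (412,236), the egg at (279,235) in the carton's left column, and the spoon pail at (155,192). The side view agrees, with the bell at (317,400), the egg at (254,245) and the spoon pail at (257,150). The two cameras differ by about 6 mm in y, so I'll settle that by comparing them against the fingertip close up.

{"method": "drive_tool", "body": {"series": [[[0,-22.5,-31,0,0,0,0],[0,-22.5,-31,0,0,0,0],[0,-22.5,-31,0,0,0,0],[0,-22.5,-31,0,0,0,0],[0,-22.5,-31,0,0,0,0],[0,-22.5,-31,0,0,0,0],[0,-22.5,-31,0,0,0,0],[0,-22.5,-31,0,0,0,0],[0,-22.5,-31,0,0,0,0],[0,-22.5,-31,0,0,0,0],[0,-22.5,-31,0,0,0,0],[0,-22.5,-31,0,0,0,0]]]}}

```text
time: 2.1
tcp_pos: [0.3064, 0.0649, 0.2423]
eef_rot: [[-0.968, 0.25, 0.007], [0.25, 0.968, -0.0], [-0.007, 0.002, -1.0]]
contact_force: [1.6, -0.1, 0.5]
gripper_width: -0.0002
```

{"method": "drive_tool", "body": {"series": [[[0,-22.5,-32.5,0,0,0,0],[0,-22.5,-32.5,0,0,0,0],[0,-22.5,-32.5,0,0,0,0],[0,-22.5,-32.5,0,0,0,0],[0,-22.5,-32.5,0,0,0,0],[0,-22.5,-32.5,0,0,0,0],[0,-22.5,-32.5,0,0,0,0],[0,-22.5,-32.5,0,0,0,0],[0,-22.5,-32.5,0,0,0,0],[0,-22.5,-32.5,0,0,0,0],[0,-22.5,-32.5,0,0,0,0],[0,0,0,0,0,0,0]]]}}

```text
time: 3.1
tcp_pos: [0.458, -0.374, 0.2422]
eef_rot: [[-0.965, 0.263, 0.017], [0.263, 0.965, -0.002], [-0.017, 0.002, -1.0]]
contact_force: [-0.4, 0.2, -2.0]
gripper_width: -0.0004
```

{"method": "drive_tool", "body": {"series": [[[0,2,10,33,0.0025,0.017,0],[0,0,0,33,0,0,0],[0,0,0,33,0,0,0],[0,0,0,20,0,0,0],[0,0,0,0,0,0,0],[0,0,0,0,0,0,0]]]}}

```text
time: 3.6
tcp_pos: [0.46, -0.3685, 0.1167]
eef_rot: [[-0.963, 0.269, -0.001], [0.269, 0.963, 0.0], [0.001, -0.0, -1.0]]
contact_force: [-0.2, -0.1, -0.7]
gripper_width: -0.0001
```

```bash
cat > near.py <<'E'
from h import *
import sys
tag,x0,y0=sys.argv[1],float(sys.argv[2]),float(sys.argv[3])
o=readout.get_obs(); t=o["tcp_pos"]; print(t.round(4),o["eef_rot"].round(3).tolist(),o["contact_force"].round(1))
ims=[]
for n in("top","side"):
    c=cams.camera(n); Q=cloud(c); np.save(n+".npy",Q); x,y,z=np.moveaxis(Q,-1,0)
    k=(abs(x-t[0])<.025)&(abs(y-t[1])<.025)&(z>t[2]-.03)&(z<t[2]+.02); q=Q[k]
    if len(q): print(n,"finger",len(q),q.mean(0).round(4),q.min(0).round(3),q.max(0).round(3))
    T=c["world_from_camera"]; f=210/np.tan(np.radians(c["vfov"])/2)
    p=T[:3,:3].T@(np.array([t[0],t[1],t[2]-.014])-T[:3,3]); u=p[0]/p[2]*f+c["cx"];v=p[1]/p[2]*f+c["cy"]; print("tip px",u,v)
    a,b=int(max(0,min(u-50,460))),int(max(0,min(v-45,320)))
    im=c["img"][b:b+100,a:a+100].copy(); im=cv2.resize(im,(400,400),interpolation=cv2.INTER_CUBIC)
    cv2.circle(im,(int((u-a+.5)*4),int((v-b+.5)*4)),4,(0,0,255),1); ims.append(im)
cv2.imwrite(f"pics/{tag}.png",np.hstack(ims))
E
python3 near.py bell .46 -.36
```

```text
[ 0.46   -0.3685  0.1167] [[-0.963, 0.269, -0.001], [0.269, 0.963, 0.0], [0.001, -0.0, -1.0]] [-0.2 -0.1 -0.7]
top finger 22 [ 0.4519 -0.3606  0.1203] [ 0.448 -0.369  0.106] [ 0.458 -0.353  0.136]
tip px 425.7707985136374 233.5177602169725
side finger 48 [ 0.4495 -0.3716  0.1172] [ 0.447 -0.382  0.102] [ 0.452 -0.362  0.135]
tip px 319.23935302594697 374.85754066759125
```

View pics/bell.png

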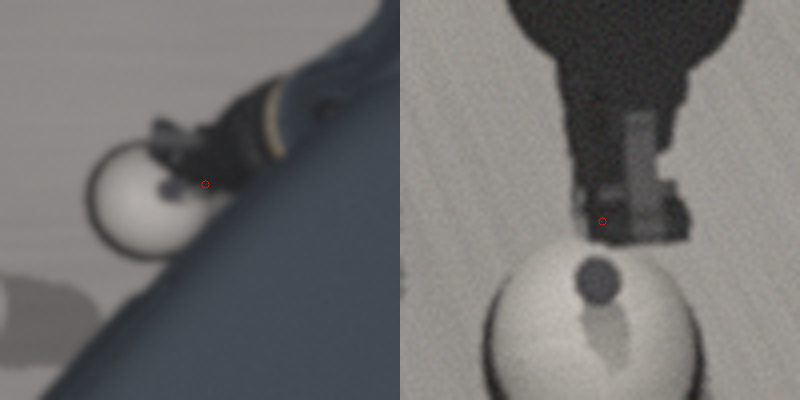

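The side view has the plunger at crop (598,282), with the fingers over and behind it at x 587–690. The fingers look wider than a 22 mm pad and sit right of the predicted tip, so I'll check their shape in the depth data.

Run:
```python
import numpy as np
for n in("top","side"):
    Q=np.load(n+".npy"); x,y,z=np.moveaxis(Q,-1,0)
    for a in np.arange(.09,.20,.01):
        k=(abs(x-.46)<.09)&(abs(y+.36)<.09)&(z>=a)&(z<a+.01); q=Q[k]
        if len(q): print(n,round(a,2),len(q),np.percentile(q[:,0],[3,50,97]).round(3),np.percentile(q[:,1],[3,50,97]).round(3))
    k=(abs(x-.46)<.03)&(abs(y+.36)<.03)&(z>.05)&(z<.07); q=Q[k];print("plunger",len(q),q.mean(0),q.min(0),q.max(0))
Q=np.load("side.npy"); np.set_printoptions(linewidth=250)
# world coords along a few image rows through the fingers
for v in range(362,396,3):
    print(v,[tuple((1000*Q[v,u]).round().astype(int)) for u in range(312,346,4) if not np.isnan(Q[v,u,0])])
```

```text
top 0.1 4 [0.45  0.452 0.455] [-0.363 -0.36  -0.359]
top 0.11 5 [0.449 0.451 0.458] [-0.367 -0.358 -0.353]
top 0.12 9 [0.448 0.451 0.456] [-0.369 -0.36  -0.355]
top 0.13 4 [0.449 0.449 0.456] [-0.367 -0.364 -0.354]
top 0.14 10 [0.447 0.451 0.457] [-0.369 -0.352 -0.339]
top 0.15 27 [0.451 0.459 0.469] [-0.356 -0.343 -0.331]
top 0.16 16 [0.446 0.458 0.465] [-0.354 -0.338 -0.325]
top 0.17 18 [0.445 0.459 0.465] [-0.356 -0.332 -0.319]
top 0.18 25 [0.449 0.464 0.482] [-0.348 -0.321 -0.306]
top 0.19 69 [0.455 0.472 0.485] [-0.344 -0.314 -0.307]
top 0.2 33 [0.449 0.471 0.476] [-0.343 -0.327 -0.319]
plunger 32 [ 0.4614372  -0.36098216  0.05790817] [ 0.45420699 -0.36919514  0.05304669] [ 0.46874345 -0.35378648  0.06252603]
side 0.1 9 [0.448 0.45  0.452] [-0.374 -0.373 -0.365]
side 0.11 23 [0.448 0.45  0.451] [-0.382 -0.374 -0.363]
side 0.12 11 [0.448 0.449 0.451] [-0.373 -0.37  -0.362]
side 0.13 5 [0.448 0.448 0.449] [-0.375 -0.374 -0.369]
side 0.14 13 [0.445 0.446 0.449] [-0.381 -0.38  -0.373]
side 0.15 76 [0.44  0.449 0.458] [-0.396 -0.383 -0.377]
side 0.16 51 [0.438 0.447 0.471] [-0.405 -0
[... 4734 characters left out ...]
t64(469), np.int64(-371), np.int64(56)), (np.int64(478), np.int64(-367), np.int64(44)), (np.int64(485), np.int64(-367), np.int64(41)), (np.int64(492), np.int64(-367), np.int64(37)), (np.int64(510), np.int64(-352), np.int64(0)), (np.int64(516), np.int64(-354), np.int64(0))]
395 [(np.int64(453), np.int64(-363), np.int64(45)), (np.int64(456), np.int64(-371), np.int64(56)), (np.int64(460), np.int64(-375), np.int64(60)), (np.int64(470), np.int64(-370), np.int64(46)), (np.int64(476), np.int64(-371), np.int64(43)), (np.int64(482), np.int64(-372), np.int64(42)), (np.int64(490), np.int64(-372), np.int64(38)), (np.int64(500), np.int64(-368), np.int64(25)), (np.int64(514), np.int64(-359), np.int64(0))]
```

{"method": "drive_tool", "body": {"series": [[[0,0,4.7,15,0,0,0],[0,0,0,12,0,0,0],[0,0,0,6,0,0,0],[0,0,0,0,0,0,0],[0,0,0,0,0,0,0]]]}}

```text
time: 4.12
tcp_pos: [0.4666, -0.3692, 0.0945]
eef_rot: [[-0.963, 0.269, 0.013], [0.268, 0.963, -0.014], [-0.016, -0.01, -1.0]]
contact_force: [0.1, 0.6, -0.3]
gripper_width: 0.0002
```

```bash
python3 near.py bell2 .46 -.36; python3 -c "
from h import *
o=readout.get_obs();print(o)"
```

```text
[ 0.4666 -0.3692  0.0945] [[-0.963, 0.269, 0.013], [0.268, 0.963, -0.014], [-0.016, -0.01, -1.0]] [ 0.1  0.6 -0.3]
top finger 20 [ 0.458  -0.3624  0.0974] [ 0.454 -0.371  0.081] [ 0.463 -0.353  0.114]
tip px 423.0473331704367 232.3170268891331
side finger 42 [ 0.4564 -0.3721  0.0945] [ 0.454 -0.383  0.081] [ 0.459 -0.362  0.111]
tip px 322.9489416974229 382.5183676441993
{'time': 4.2167, 'joint_positions': array([-7.81510246e-01,  2.27654633e-01, -2.25043046e-03,  1.32175631e+00,
       -1.20013133e-03, -5.09377890e-01]), 'joint_vel': array([-0.00010682, -0.00037086, -0.00350675, -0.00039027,  0.00182195,
       -0.00111453]), 'joint_torque': array([ 2.65366078e-02, -4.02681112e+01,  3.15974164e+01, -1.45241856e-01,
       -3.68992813e-03, -8.24134258e-04]), 'tcp_pos': array([ 0.46665814, -0.36930774,  0.0946316 ]), 'eef_rot': array([[-0.96309419,  0.26886309,  0.0127368 ],
       [ 0.26868149,  0.96312249, -0.01432883],
       [-0.01611959, -0.01037787, -0.99981621]]), 'contact_force': array([-0.22000782,  0.00322288,  0.55321083]), 'ft_torque': array([0.01472793, 0.00787575, 0.02294272]), 'gripper_width': -0.0001375550064435128}
```

View pics/bell2.png

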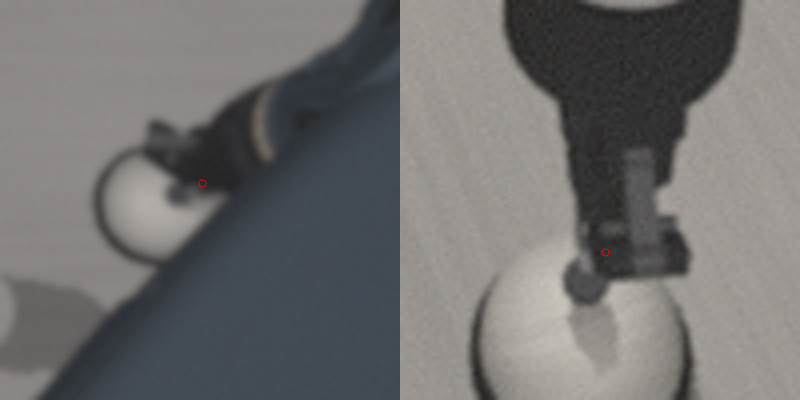

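The side view shows the tip about 5 mm beyond the plunger (crop (585,285)) and slightly tilted. I'll correct the pose before going down.

{"method": "drive_tool", "body": {"series": [[[0,6.2,3.8,0,-0.0104,0.0161,0]]]}}

```text
time: 4.3
tcp_pos: [0.4621, -0.3645, 0.0954]
eef_rot: [[-0.963, 0.269, 0.001], [0.269, 0.963, -0.001], [-0.001, -0.001, -1.0]]
contact_force: [-0.3, 0.9, 0.2]
gripper_width: 0.0001
```

```bash
cat > s.py <<'E'
from h import *
import sys
from scipy.spatial.transform import Rotation as Ro
o=readout.get_obs(); R=o["eef_rot"]; t=o["tcp_pos"]; print(round(o["time"],2),t.round(4),"tip",(t+.014*R[:,2]).round(4),"z",R[:,2].round(4),"F",o["contact_force"].round(1),"v",abs(o["joint_vel"]).max().round(3))
if len(sys.argv)>1:
    g=np.array([float(a) for a in sys.argv[1:4]]) # tip goal
    w=R.T@np.cross(R[:,2],[0,0,-1]); print("shift mm",(1000*R.T@(g+[0,0,.014]-t)).round(1),"turn",w.round(4))
E
python3 s.py .4615 -.364 .070
```

```text
4.3 [ 0.4621 -0.3645  0.0954] tip [ 0.4621 -0.3645  0.0814] z [ 0.001 -0.001 -1.   ] F [-0.3  0.9  0.2] v 0.277
shift mm [ 0.7  0.3 11.4] turn [-0.0007  0.0013  0.    ]
```

Single rows track well, so I'll go down in small steps.

{"method": "drive_tool", "body": {"series": [[[0,0.5,0.3,6,0,0,0],[0,0,0,6,0,0,0]]]}}

```text
time: 4.47
tcp_pos: [0.4623, -0.3648, 0.0854]
eef_rot: [[-0.963, 0.269, 0.003], [0.269, 0.963, -0.003], [-0.004, -0.002, -1.0]]
contact_force: [0.6, 0.7, -0.4]
gripper_width: 0.0003
```

```bash
python3 s.py .4615 -.364 .060
```

```text
4.47 [ 0.4623 -0.3648  0.0854] tip [ 0.4623 -0.3649  0.0714] z [ 0.0029 -0.0028 -1.    ] F [ 0.6  0.7 -0.4] v 0.131
shift mm [ 1.   0.6 11.4] turn [-0.0019  0.0036 -0.    ]
```

{"method": "drive_tool", "body": {"series": [[[0,1,0.6,6,-0.002,0.004,0],[0,0.4,0.2,5,-0.001,0.001,0],[0,0.4,0.2,3,-0.001,0.001,0]]]}}

```text
time: 4.72
tcp_pos: [0.4608, -0.3634, 0.0694]
eef_rot: [[-0.963, 0.269, -0.002], [0.269, 0.963, 0.003], [0.003, 0.002, -1.0]]
contact_force: [1.6, -0.2, 2.3]
gripper_width: 0.0
```

```bash
python3 s.py .4615 -.364 .053
```

```text
4.72 [ 0.4608 -0.3634  0.0694] tip [ 0.4607 -0.3634  0.0554] z [-0.0019  0.0029 -1.    ] F [ 1.6 -0.2  2.3] v 0.067
shift mm [-0.9 -0.4  2.4] turn [ 0.0023 -0.0026  0.    ]
```

{"method": "drive_tool", "body": {"series": [[[0,0,0,3,0.001,-0.001,0]]]}}

```text
time: 4.8
tcp_pos: [0.4608, -0.3635, 0.0665]
eef_rot: [[-0.963, 0.269, -0.001], [0.269, 0.963, 0.002], [0.002, 0.001, -1.0]]
contact_force: [-2.2, 2.6, 18.1]
gripper_width: 0.0002
```

{"method": "drive_tool", "body": {"series": [[[0,0,0,2,0,0,0]]]}}

```text
time: 4.88
tcp_pos: [0.4608, -0.3635, 0.0666]
eef_rot: [[-0.963, 0.269, -0.001], [0.269, 0.963, 0.001], [0.001, 0.001, -1.0]]
contact_force: [-3.6, 3.4, 15.9]
gripper_width: -0.0001
```

The plunger is at its stop: 16–18 N with the tip at 52.6 mm. Now I'll go straight up.

{"method": "drive_tool", "body": {"series": [[[0,0,0,-10,0,0,0],[0,0,0,-20,0,0,0],[0,0,0,-30,0,0,0],[0,0,0,-30,0,0,0],[0,0,0,-25,0,0,0],[0,0,0,-15,0,0,0]]]}}

```text
time: 5.38
tcp_pos: [0.4576, -0.3603, 0.1951]
eef_rot: [[-0.963, 0.269, -0.011], [0.269, 0.963, 0.011], [0.013, 0.007, -1.0]]
contact_force: [1.3, -1.4, 0.2]
gripper_width: 0.0001
```

```bash
python3 s.py .4745 .0145 .185
python3 - <<'E'
from h import *
for n in("top","side"):
    Q=cloud(cams.camera(n)); x,y,z=np.moveaxis(Q,-1,0)
    q=Q[(abs(x-.4615)<.02)&(abs(y+.364)<.02)&(z>.05)&(z<.075)]; print("plunger",len(q),q.mean(0).round(4))
    # egg: sphere-ish fit of upper cap, radius free
    q=Q[(abs(x-.4745)<.03)&(abs(y-.014)<.03)&(z>.04)&(z<.07)]
    from scipy.optimize import least_squares
    r=least_squares(lambda p:np.linalg.norm(q-p[:3],axis=1)-p[3],[.4745,.014,.037,.022],loss="soft_l1",f_scale=.002); print("egg",n,r.x.round(4))
    q=Q[(abs(x-.595)<.08)&(abs(y-.355)<.08)&(z>.115)&(z<.124)]
    r=least_squares(lambda p:np.linalg.norm(q[:,:2]-p,axis=1)-.055,[.595,.355],loss="soft_l1",f_scale=.003); print("pail",n,r.x.round(4),np.median(abs(r.fun)))
E
```

```text
5.38 [ 0.4576 -0.3603  0.1951] tip [ 0.4575 -0.3602  0.1812] z [-0.0108  0.0107 -0.9999] F [ 1.3 -1.4  0.2] v 0.37
shift mm [ 84.6 365.5  -0. ] turn [ 0.0074 -0.0132 -0.    ]
plunger 32 [ 0.4614 -0.361   0.0579]
egg top [0.4752 0.018  0.0393 0.0191]
pail top [0.5894 0.3543] 0.0011953632314576842
plunger 118 [ 0.4616 -0.3663  0.0587]
egg side [0.4757 0.0151 0.0401 0.0186]
pail side [0.5913 0.3498] 0.0014069608219420687
```

{"method": "drive_tool", "body": {"series": [[[0,8.5,34,0,0.007,-0.013,0],[0,8.5,36,0,0,0,0],[0,8.5,36,0,0,0,0],[0,8.5,36,0,0,0,0],[0,8.5,36,0,0,0,0],[0,8.5,36,0,0,0,0],[0,8.5,36,0,0,0,0],[0,8.5,36,0,0,0,0],[0,8.5,36,0,0,0,0],[0,6,25,0,0,0,0],[0,0,0,0,0,0,0]]]}}

```text
time: 6.4
tcp_pos: [0.4664, 0.0091, 0.1757]
eef_rot: [[-0.961, 0.277, -0.019], [0.277, 0.961, 0.007], [0.021, 0.001, -1.0]]
contact_force: [0.2, -0.2, -0.3]
gripper_width: 0.0001
```

```bash
python3 s.py .4755 .0165 .13
```

```text
6.4 [0.4664 0.0091 0.1757] tip [0.4662 0.0092 0.1617] z [-0.0194  0.0068 -0.9998] F [ 0.2 -0.2 -0.3] v 0.051
shift mm [-7.3  9.6 31.6] turn [ 0.0012 -0.0205  0.    ]
```

{"method": "drive_tool", "body": {"series": [[[0,-7.3,9.6,15,0.001,-0.02,0],[0,0,0,10,0,0,0],[0,0,0,6,0,0,0]]]}}

```text
time: 6.65
tcp_pos: [0.4747, 0.018, 0.1412]
eef_rot: [[-0.962, 0.272, -0.003], [0.272, 0.962, -0.001], [0.002, -0.002, -1.0]]
contact_force: [-0.4, -0.3, -0.1]
gripper_width: 0.0002
```

```bash
python3 near.py egg .47 .01;  python3 s.py .4755 .0165 .095
```

```text
[0.4747 0.018  0.1412] [[-0.962, 0.272, -0.003], [0.272, 0.962, -0.001], [0.002, -0.002, -1.0]] [-0.4 -0.3 -0.1]
tip px 279.89211959528524 229.49696866869448
side finger 117 [0.4716 0.006  0.1436] [ 0.463 -0.001  0.125] [0.483 0.014 0.161]
tip px 250.8885011547111 211.55333719228418
6.75 [0.4739 0.0176 0.1406] tip [0.4738 0.0176 0.1266] z [-5.1e-03 -5.0e-04 -1.0e+00] F [-1.   1.  -0.4] v 0.042
shift mm [-2.  -0.5 31.6] turn [-0.0019 -0.0047  0.    ]
```

View pics/egg.png

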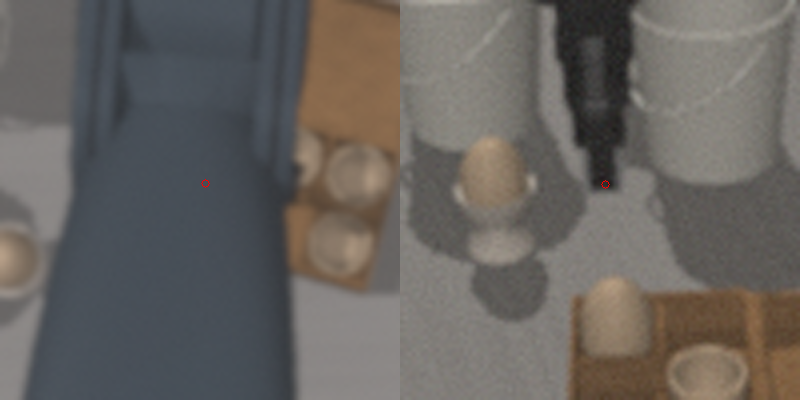

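The side view shows the fingertip at crop (604,184), on its predicted mark, directly above the egg whose top is at (615,278). I'll go down to about 35 mm above it.

{"method": "drive_tool", "body": {"series": [[[0,-2,-0.5,12,-0.002,-0.005,0],[0,0,0,10,0,0,0],[0,0,0,5,0,0,0]]]}}

```text
time: 7.0
tcp_pos: [0.4763, 0.0135, 0.1139]
eef_rot: [[-0.961, 0.278, 0.002], [0.278, 0.961, -0.001], [-0.002, -0.0, -1.0]]
contact_force: [0.3, -0.3, -0.0]
gripper_width: 0.0001
```

```bash
python3 s.py .4755 .0165 .095
```

```text
7.0 [0.4763 0.0135 0.1139] tip [0.4764 0.0134 0.0999] z [ 0.0019 -0.0011 -1.    ] F [ 0.3 -0.3 -0. ] v 0.118
shift mm [1.7 2.7 4.9] turn [-0.0005  0.0021 -0.    ]
```

{"method": "drive_tool", "body": {"series": [[[0,1.7,2.7,4,0,0.002,0]]]}}

```text
time: 7.08
tcp_pos: [0.4753, 0.0155, 0.1094]
eef_rot: [[-0.96, 0.28, -0.001], [0.28, 0.96, -0.001], [0.0, -0.001, -1.0]]
contact_force: [0.6, 0.1, -0.2]
gripper_width: 0.0001
```

```bash
python3 s.py .4755 .0165 .095; python3 near.py egg2 .47 .01
```

```text
7.08 [0.4753 0.0155 0.1094] tip [0.4752 0.0155 0.0954] z [-8.e-04 -8.e-04 -1.e+00] F [ 0.6  0.1 -0.2] v 0.085
shift mm [0.  1.  0.4] turn [-0.001  -0.0005 -0.    ]
[0.4753 0.0155 0.1094] [[-0.96, 0.28, -0.001], [0.28, 0.96, -0.001], [0.0, -0.001, -1.0]] [ 0.6  0.1 -0.2]
tip px 280.83030491287695 231.19140826160725
side finger 112 [0.4725 0.0046 0.112 ] [ 0.463 -0.001  0.094] [0.485 0.013 0.128]
tip px 252.26433239949918 223.89539543863205
```

View pics/egg2.png

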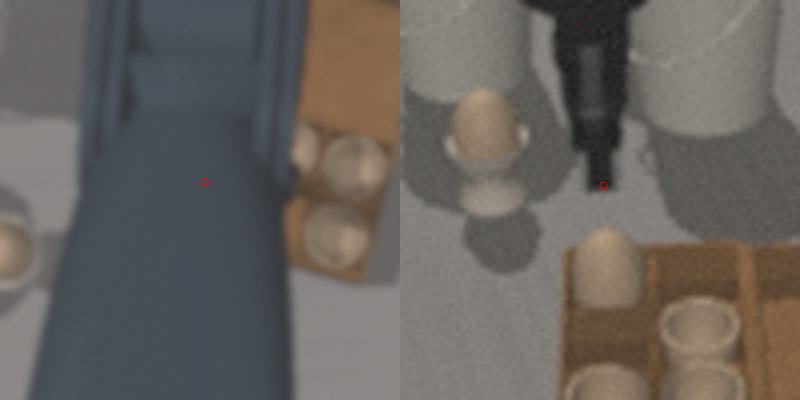

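The tip at crop (603,185) is straight above the egg's top at (607,230), about 35 mm clear. I'll hold for just over two seconds.

{"method": "drive_tool", "body": {"series": [[[0,0,0,0,0,0,0],[0,0,0,0,0,0,0],[0,0,0,0,0,0,0],[0,0,0,0,0,0,0],[0,0,0,0,0,0,0],[0,0,0,0,0,0,0],[0,0,0,0,0,0,0],[0,0,0,0,0,0,0],[0,0,0,0,0,0,0],[0,0,0,0,0,0,0],[0,0,0,0,0,0,0],[0,0,0,0,0,0,0]]]}}

```text
time: 8.18
tcp_pos: [0.4767, 0.0163, 0.1123]
eef_rot: [[-0.961, 0.278, 0.003], [0.278, 0.961, -0.001], [-0.003, 0.0, -1.0]]
contact_force: [0.4, 0.7, -0.1]
gripper_width: -0.0001
```

```bash
python3 s.py .4755 .0165 .095
```

```text
8.18 [0.4767 0.0163 0.1123] tip [0.4767 0.0163 0.0983] z [ 3.1e-03 -8.0e-04 -1.0e+00] F [ 0.4  0.7 -0.1] v 0.002
shift mm [ 1.2 -0.2  3.2] turn [0.0001 0.0032 0.    ]
```

{"method": "drive_tool", "body": {"series": [[[0,0.8,0,1,0,0.002,0],[0,0,0,0,0,0,0],[0,0,0,0,0,0,0],[0,0,0,0,0,0,0],[0,0,0,0,0,0,0],[0,0,0,0,0,0,0],[0,0,0,0,0,0,0],[0,0,0,0,0,0,0],[0,0,0,0,0,0,0],[0,0,0,0,0,0,0],[0,0,0,0,0,0,0],[0,0,0,0,0,0,0]]]}}

```text
time: 9.18
tcp_pos: [0.4757, 0.0166, 0.1109]
eef_rot: [[-0.961, 0.278, 0.0], [0.278, 0.961, -0.0], [-0.0, 0.0, -1.0]]
contact_force: [0.3, 0.1, -0.6]
gripper_width: -0.0002
```

{"method": "drive_tool", "body": {"series": [[[0,0,0,0,0,0,0],[0,0,0,0,0,0,0],[0,0,0,0,0,0,0],[0,0,0,-20,0,0,0],[0,0,0,-30,0,0,0],[0,0,0,-35,0,0,0],[0,0,0,-35,0,0,0],[0,0,0,-20,0,0,0]]]}}

```text
time: 9.85
tcp_pos: [0.4702, 0.0172, 0.2471]
eef_rot: [[-0.96, 0.278, -0.018], [0.278, 0.96, 0.002], [0.018, -0.003, -1.0]]
contact_force: [0.4, 0.4, 0.2]
gripper_width: -0.0001
```

```bash
python3 s.py .590 .352 .23
```

```text
9.85 [0.4702 0.0172 0.2471] tip [0.4699 0.0172 0.2331] z [-0.0184  0.0019 -0.9998] F [0.4 0.4 0.2] v 0.517
shift mm [-22.  355.    1.5] turn [-0.0033 -0.0182 -0.    ]
```

{"method": "drive_tool", "body": {"series": [[[0,-2.2,34,0,-0.003,-0.018,0],[0,-2.2,35,-1.5,0,0,0],[0,-2.2,35,-1.5,0,0,0],[0,-2.2,35,-1.5,0,0,0],[0,-2.2,35,-1.5,0,0,0],[0,-2.2,35,-1.5,0,0,0],[0,-2.2,35,-1.5,0,0,0],[0,-2.2,35,-1.5,0,0,0],[0,-2.2,34,-1,0,0,0],[0,-2,25,0,0,0,0],[0,0,0,0,0,0,0]]]}}

```text
time: 10.77
tcp_pos: [0.5963, 0.3483, 0.2673]
eef_rot: [[-0.958, 0.287, 0.019], [0.287, 0.958, -0.002], [-0.019, 0.004, -1.0]]
contact_force: [-0.9, 0.2, -0.8]
gripper_width: -0.0
```

```bash
python3 s.py .590 .352 .19
```

```text
10.77 [0.5963 0.3483 0.2673] tip [0.5966 0.3483 0.2533] z [ 0.0193 -0.0017 -0.9998] F [-0.9  0.2 -0.8] v 0.036
shift mm [ 8.3  1.5 63.2] turn [0.0039 0.0189 0.    ]
```

{"method": "drive_tool", "body": {"series": [[[0,8.3,1.5,15,0.004,0.019,0],[0,0,0,20,0,0,0],[0,0,0,12,0,0,0],[0,0,0,6,0,0,0]]]}}

```text
time: 11.1
tcp_pos: [0.5901, 0.3548, 0.2126]
eef_rot: [[-0.959, 0.283, 0.002], [0.283, 0.959, 0.0], [-0.002, 0.001, -1.0]]
contact_force: [0.3, -0.0, -0.2]
gripper_width: 0.0002
```

```bash
python3 s.py .590 .352 .160; python3 near.py pail .59 .35
```

```text
11.1 [0.5901 0.3548 0.2126] tip [0.5901 0.3548 0.1986] z [ 2.e-03  4.e-04 -1.e+00] F [ 0.3 -0.  -0.2] v 0.201
shift mm [-0.6 -2.7 38.6] turn [0.0009 0.0018 0.    ]
[0.5901 0.3548 0.2126] [[-0.959, 0.283, 0.002], [0.283, 0.959, 0.0], [-0.002, 0.001, -1.0]] [ 0.3 -0.  -0.2]
top finger 20 [0.5791 0.3558 0.2141] [0.577 0.35  0.202] [0.581 0.365 0.228]
tip px 143.5535230807444 181.86106699787183
side finger 92 [0.5877 0.3427 0.2156] [0.578 0.335 0.198] [0.6   0.351 0.232]
tip px 254.60932434826327 115.89876529306414
```

View pics/pail.png

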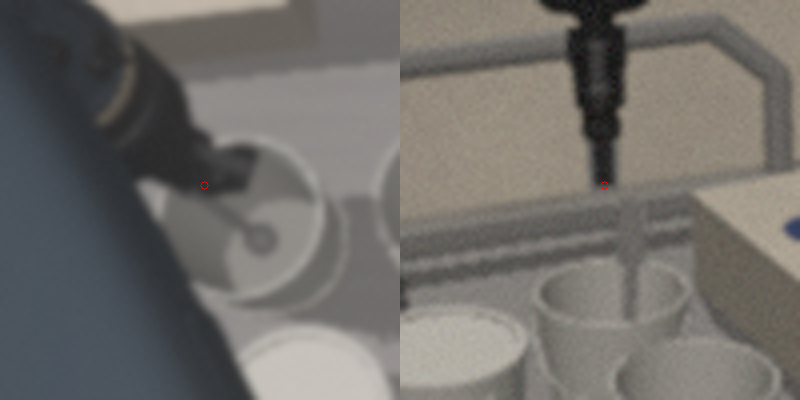

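The side view has the tip at crop (604,185) above the spoon pail, whose rim ellipse is centred near (613,293). The spoon stands at (633,250), clear of the fingers. I'll go down to about 40 mm above the rim.

{"method": "drive_tool", "body": {"series": [[[0,-0.6,-2.5,12,0.001,0.002,0],[0,0,0,12,0,0,0],[0,0,0,6,0,0,0]]]}}

```text
time: 11.45
tcp_pos: [0.5916, 0.3512, 0.187]
eef_rot: [[-0.959, 0.285, 0.006], [0.285, 0.959, 0.002], [-0.005, 0.004, -1.0]]
contact_force: [-0.3, -0.0, -0.4]
gripper_width: 0.0001
```

```bash
python3 s.py .590 .352 .157
```

```text
11.45 [0.5916 0.3512 0.187 ] tip [0.5917 0.3512 0.173 ] z [ 0.006   0.0025 -1.    ] F [-0.3 -0.  -0.4] v 0.156
shift mm [ 1.8  0.3 16. ] turn [ 0.0041  0.005  -0.    ]
```

{"method": "drive_tool", "body": {"series": [[[0,1.8,0.3,8,0.004,0.005,0],[0,0.3,0,6,0.001,0.001,0]]]}}

```text
time: 11.62
tcp_pos: [0.5902, 0.3517, 0.1735]
eef_rot: [[-0.958, 0.286, 0.0], [0.286, 0.958, 0.0], [-0.0, 0.0, -1.0]]
contact_force: [-0.2, 0.5, -0.3]
gripper_width: 0.0001
```

```bash
python3 s.py .590 .352 .157; python3 near.py pail2 .59 .35
python3 - <<'E'
import numpy as np
from scipy.optimize import least_squares
for n in("top","side"):
    Q=np.load(n+".npy"); x,y,z=np.moveaxis(Q,-1,0)
    q=Q[(abs(x-.59)<.08)&(abs(y-.352)<.08)&(z>.114)&(z<.124)]
    r=least_squares(lambda p:np.linalg.norm(q[:,:2]-p,axis=1)-.055,[.595,.355],loss="soft_l1",f_scale=.003); print("pail",n,r.x.round(4))
E
```

```text
11.62 [0.5902 0.3517 0.1735] tip [0.5902 0.3517 0.1595] z [ 4.e-04  1.e-04 -1.e+00] F [-0.2  0.5 -0.3] v 0.138
shift mm [0.2 0.2 2.5] turn [0.0003 0.0004 0.    ]
[0.5902 0.3517 0.1735] [[-0.958, 0.286, 0.0], [0.286, 0.958, 0.0], [-0.0, 0.0, -1.0]] [-0.2  0.5 -0.3]
top finger 19 [0.5793 0.353  0.1744] [0.577 0.346 0.158] [0.582 0.363 0.189]
tip px 149.59328528495502 185.91901128142828
side finger 90 [0.5877 0.3398 0.1763] [0.578 0.331 0.158] [0.6   0.35  0.193]
tip px 255.6697840064071 129.43020873169985
pail top [0.5893 0.3559]
pail side [0.5907 0.3498]
```

View pics/pail2.png

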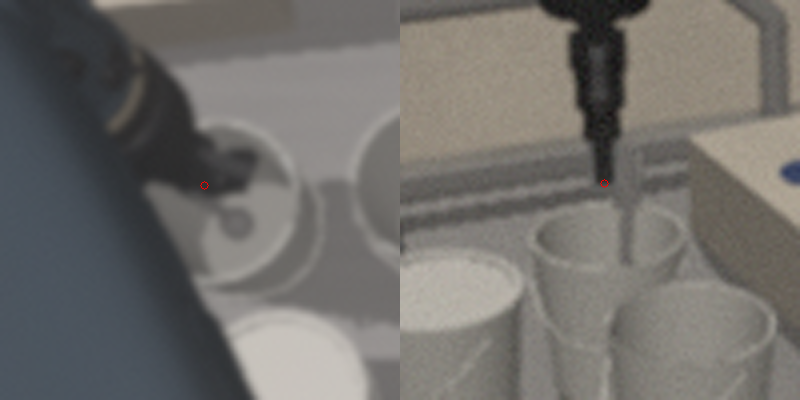

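The tip at crop (604,185) is over the middle of the spoon pail's mouth, about (608,243), with the spoon clear. I'll settle, hold and check.

{"method": "drive_tool", "body": {"series": [[[0,0,0,2,0,0,0],[0,0,0,0,0,0,0],[0,0,0,0,0,0,0],[0,0,0,0,0,0,0],[0,0,0,0,0,0,0],[0,0,0,0,0,0,0],[0,0,0,0,0,0,0],[0,0,0,0,0,0,0],[0,0,0,0,0,0,0],[0,0,0,0,0,0,0],[0,0,0,0,0,0,0],[0,0,0,0,0,0,0]]]}}

```text
time: 12.72
tcp_pos: [0.591, 0.3524, 0.1735]
eef_rot: [[-0.959, 0.285, 0.003], [0.285, 0.959, 0.001], [-0.003, 0.002, -1.0]]
contact_force: [-1.1, -0.2, -0.6]
gripper_width: 0.0004
```

```bash
python3 s.py .590 .352 .157
```

```text
12.72 [0.591  0.3524 0.1735] tip [0.591  0.3525 0.1595] z [ 0.0034  0.0013 -1.    ] F [-1.1 -0.2 -0.6] v 0.001
shift mm [ 0.8 -0.7  2.5] turn [ 0.0022  0.0029 -0.    ]
```

{"method": "drive_tool", "body": {"series": [[[0,0.5,-0.5,4,0.002,0.003,0],[0,0,0,0,0,0,0],[0,0,0,0,0,0,0],[0,0,0,0,0,0,0],[0,0,0,0,0,0,0],[0,0,0,0,0,0,0],[0,0,0,0,0,0,0],[0,0,0,0,0,0,0],[0,0,0,0,0,0,0],[0,0,0,0,0,0,0],[0,0,0,0,0,0,0],[0,0,0,0,0,0,0]]]}}

```text
time: 13.72
tcp_pos: [0.5902, 0.352, 0.1688]
eef_rot: [[-0.958, 0.285, -0.001], [0.285, 0.958, -0.0], [0.001, -0.0, -1.0]]
contact_force: [-0.3, -0.6, -0.4]
gripper_width: 0.0001
```

```bash
python3 s.py .590 .352 .157; python3 -c "
from h import *
print(robot.sign_off())"
```

```text
13.72 [0.5902 0.352  0.1688] tip [0.5902 0.352  0.1548] z [-8.e-04 -0.e+00 -1.e+00] F [-0.3 -0.6 -0.4] v 0.002
shift mm [ 0.2 -0.1 -2.2] turn [-0.0003 -0.0008  0.    ]
the job is handed in; nothing more can be done
None
```

The job is done in the order asked and handed in at 13.7 s.

- **Bell:** I pressed the plunger to its stop with the shut fingers, at 16–18 N with the fingertip 52.6 mm above the table. After the fingers lifted, the cameras showed it back up at 58–59 mm.
- **Egg:** I pointed straight down at the last whole egg from 35–38 mm above it, for about 2.3 s.
- **Pail:** The arm finished pointing straight down at the mouth of the spoon pail, about 35 mm above the rim. It was still, with no contact force beyond sensor noise.

**Checks that disagreed:** the two cameras differ by 3–6 mm in y on the bell, egg and pail. I used values between the two, so the pointing could be off by about 3 mm sideways. The rim fit near the end still put the pail where it was before the arm came near. I did not re-measure the eggs or other items afterwards, but the arm met no contact force beyond noise except at the bell.

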